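# Square the long scale bar against the stop rail

## Task

On the black examination board, push the longer of the two metal scale bars across the board until it lies parallel against the near side of the steel stop rail, touching or nearly touching it along the bar's whole length. Slide it on the board rather than lifting it, keep it within the rail's length, and leave the short bar and the light controller where they are.

Things in the scene. Friction and masses are not known exactly. Their poses are not given: they have to be found in the camera images.
- long_bar_center (a point): Centre, half-way up, of the long scale bar: loose aluminium bar 200 mm long (its y axis) x 28 wide (x) x 20 high (z up), about 0.3 kg, black strokes on top, flat on the board on the robot's side of the rail. Starts 50 to 90 mm short of the rail at its middle, turned up to 23 degrees from it, on either half of its length. About 2 to 5 N slides it.
- rail_face (a point): Middle of the stop rail's near face, at the board's top. Steel rail 540 mm long (y axis) x 18 deep x 26 high, fixed on an immovable black board 12 mm thick; x points level from this face into the rail (away from the robot), z up. Board reaches 200 mm to the near side. A bar flush with the rail has its centre at x = -14 mm. A fixed torch lies behind the rail towards -y, top 45 mm above the board.
- short_bar_center (a point): Centre of the short scale bar, half-way up it: the same section and look as the long one but 110 mm long (its y axis) x 28 mm (x axis) x 20 mm high, loose, lying on the near side of the rail on the other half of its length, at least 80 mm clear of the long bar. To be left alone.
- controller_center (a point): Centre of the light controller, half-way up it: a loose grey box 75 mm (x) x 120 mm (y) x 36 mm high with a blank lit window in a yellow frame, standing on the board behind the rail towards +y. To be left alone.
There are look-alikes about, which are no part of the job. Leave any pink or red look-alike of the part that bears long_bar_center alone.

How it is judged:
At the end, for the whole second after the job is handed in: The long bar lies flat and still on the board, near side of the rail, at most 10 mm between its middle and the rail, parallel within 10 degrees, centre within 185 mm of the rail's midpoint along the rail; short bar and controller within 15 mm of where they began (x of long_bar_center in the frame of rail_face between -0.024 and 0 m and angle between the y axis of long_bar_center and the y axis of rail_face, either way round below 0.175 rad and angle between long_bar_center's own z axis and vertical below 0.1 rad and y of long_bar_center in the frame of rail_face between -0.185 and 0.185 m and z of long_bar_center in the frame of rail_face below 0.016 m and linear speed of long_bar below 0.01 m/s and distance of each of short_bar_center, controller_center from where it was at the start of the episode below 0.015 m); the robot touches nothing.
It fails at once if the long bar is lifted more than 15 mm off the board (z of long_bar_center in the frame of rail_face above 0.025 m).
It fails at once if the short bar is moved by more than 15 mm (distance of short_bar_center from where it was at the start of the episode above 0.015 m).
It fails at once if the controller is moved by more than 15 mm (distance of controller_center from where it was at the start of the episode above 0.015 m).
It also fails if it takes over 38 s, if anything falls off the work surface, if the arm or the gripper's body presses on something with over 40 N, if the wrist force passes 120 N, or if a joint passes its speed limit or range.

## Robot

A 6-joint arm with a two-finger parallel gripper is mounted at the origin on the work surface. World frame = base frame: x ahead of the robot, y to its left, z up, the work surface at z = 0. Lengths are in m, angles in rad, forces in N, time in s.
With the tool pointing down it reaches from about 0.35 to 0.85 m from the base axis. Payload 8.1 kg.
Tool frame: the origin (TCP) lies midway between the tips of the shut fingers; the grasp point (between the pads) lies 19 mm behind it; z points along the fingers, x is the direction in which the jaws open and shut, and the axes are right-handed (so a half turn about z gives the same grasp; the last joint's range is limited). The gripper opens to 85 mm and grips with 20 to 120 N. Pads are 22 mm wide; open, the fingers measure 114 mm over their backs; the gripper's body (76 mm by 85 mm) begins 54 mm behind the grasp point. The pads swing forward as they close: fully open they stand 13 mm farther back than shut.
Start: joints at [-1.297, 0.13, 1.488, -0, 1.523, -0.085], TCP at [0.211, -0.562, 0.231] pointing down, gripper open.
Joint ranges: [-2.96, 2.96], [-0.89, 2.26], [0.02, 2.5], [-1.34, 4.48], [0, 2.73], [-2.66, 2.66]. Speed limits (rad/s): [2.39, 2.39, 2.79, 3.14, 3.14, 3.14].

## Interface

Orientations are given as [roll, pitch, yaw] about the fixed x, y, z axes, in that order (R = Rz(yaw) Ry(pitch) Rx(roll)).
In Python, from station import r, capture gives the robot as it stands. The module is installed in compiled form; this text tells all that it offers.
- The arm moves only by the shell command python3 -m pendant 'ROWS' [OPENING] [FORCE]. ROWS is JSON, one flat list of numbers, 6 for each row, row after row: the shift along the world's x, y, z in m, then the turn, a rotation vector about the world's x, y, z in rad. A call has 1 to 10 rows; each row is the pose to reach, as a shift and turn from the pose measured when the call began; what a row does not reach only later rows make up. A row lasts 1/12 s, in which the tool goes at most 41.7 mm and 7.16 degrees, less where a joint would pass 70% of its speed; a pose out of reach is approached as far as the arm can. A call with a gripper value outside its range is refused whole. OPENING is the opening, from 0 (shut) to 1 (fully open), set as the call begins (- or left out, the last holds). The fingers move at their own pace and stop on an object; FORCE is the grip in N (left out, the last holds). Time passes only in rows, so rows that repeat a pose let the fingers close. It gives the time, the measured TCP pose, the force and the opening at its end, in the units of the state.
- r.get_obs(): the state, without advancing time (a new reading comes with each control period).
- capture(name): name is "scene" or "top" or "wrist"; returns a dict with "pixels" (384x512x3 uint8, red, green, blue), "fovy" (degrees; the focal length in pixels is half the picture's height over the tangent of half this angle, whatever the lens; pixels are square), "cx", "cy" (the principal point, pixels), "k1" (the pictures are not rectified: a ray, as slopes to the right and down, at radius r is drawn at 1 + k1 r^2 times it, then the intrinsics apply), "rvec" (rotation vector, rad) and "tvec" (3), from world to camera coordinates, as OpenCV has them; the wrist camera has in their place "hand_eye" (4x4, takes a point from camera to tool coordinates, whose origin is the TCP and whose axes are the tool frame's). Camera axes: x right, y down, z forward; pixel columns grow to the right and rows downward; lengths in m; the calibration is good to about 2 mm. A picture is of the moment at which its call begins: read the wrist's pose just before it. There is no depth.
- r.finish_job(): hands the job in, once; it reports no verdict.
The state is a dict: "t": time; "joint_pos": joint angles; "joint_velocities": joint speeds; "tau": joint torques, N m; "position": TCP position; "orientation": TCP orientation; "wrist_force": force on the tool from outside, world axes, zero at the start; "moment": the same for the moment, N m; "opening": opening from 0.0 (shut) to 1.0 (fully open).
Only numpy, scipy, OpenCV 4.12 (cv2) and the standard library are available. Lean on these libraries where they do the work, as an engineer would, in place of code of your own. Each camera call takes 0.05 s, during which the arm holds its last target.

## Working session

There is one attempt and no reset: what is moved stays moved. The work goes in short steps, Python scripts to look and compute and a shell command to move; the robot and the scene stay as the last step left them, time stands still between calls to the robot, and variables do not carry over. Pictures are saved under pics/ and viewed, and the job is handed in when it is done.

```bash
mkdir -p pics; cat > h.py <<'E'
import numpy as np, cv2
from station import r, capture
def save(c,n,crop=None,s=1):
    p=c["pixels"][:,:,::-1]
    if crop: x0,y0,x1,y1=crop; p=p[y0:y1,x0:x1]
    p=cv2.resize(p,None,fx=s,fy=s,interpolation=cv2.INTER_CUBIC); cv2.imwrite("pics/"+n,p)
def ray(c,u,v):
    f=c["pixels"].shape[0]/2/np.tan(np.radians(c["fovy"])/2)
    d=np.array([(u-c["cx"])/f,(v-c["cy"])/f]); x=d.copy()
    for _ in range(20): x=d/(1+c["k1"]*(x@x))
    return np.array([x[0],x[1],1.])
def hit(c,u,v,z):
    R=cv2.Rodrigues(np.array(c["rvec"],float))[0]; t=np.array(c["tvec"],float).ravel()
    o=-R.T@t; d=R.T@ray(c,u,v); return o+d*(z-o[2])/d[2]
E
python3 - <<'E'
from h import *
o=r.get_obs();print({k:np.round(v,3) for k,v in o.items()})
for n in("scene","top"):
    c=capture(n);save(c,n+"0.png",s=1.5);print({k:v for k,v in c.items() if k!="pixels"})
E
```

```text
{'t': np.float64(0.0), 'joint_pos': array([-1.297,  0.131,  1.489,  0.   ,  1.523, -0.085]), 'joint_velocities': array([ 0.   , -0.003,  0.   , -0.001, -0.   ,  0.001]), 'tau': array([ 0.0000e+00, -5.6940e+01, -5.0056e+01, -0.0000e+00,  1.5000e-02,
       -0.0000e+00]), 'position': array([ 0.211, -0.561,  0.23 ]), 'orientation': array([-3.141e+00,  2.000e-03, -1.212e+00]), 'wrist_force': array([-0.823,  1.141, -0.587]), 'moment': array([ 0.002, -0.01 ,  0.036]), 'opening': np.float64(0.997)}
{'fovy': 45.26661534324205, 'cx': 254.42699406086277, 'cy': 201.67256166827994, 'k1': -0.16378732093777934, 'rvec': array([ 0.90143221,  2.68310308, -0.81200596]), 'tvec': array([ 0.36304225, -0.28334633,  1.37981436])}
{'fovy': 55.9352120057908, 'cx': 258.6139134662134, 'cy': 188.60848883361348, 'k1': -0.02943907545593226, 'rvec': array([ 2.12209706, -2.17238221,  0.12932818]), 'tvec': array([0.10300911, 0.50278277, 0.9002684 ])}
```

View pics/scene0.png

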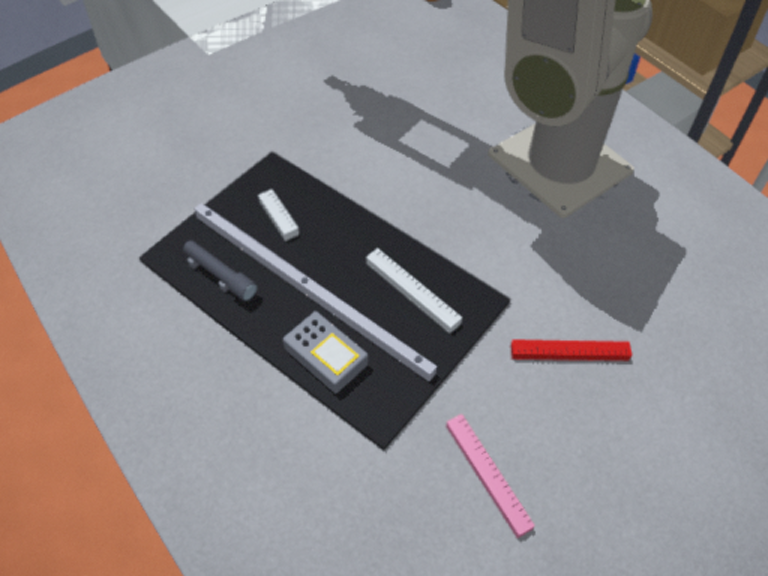

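View pics/top0.png

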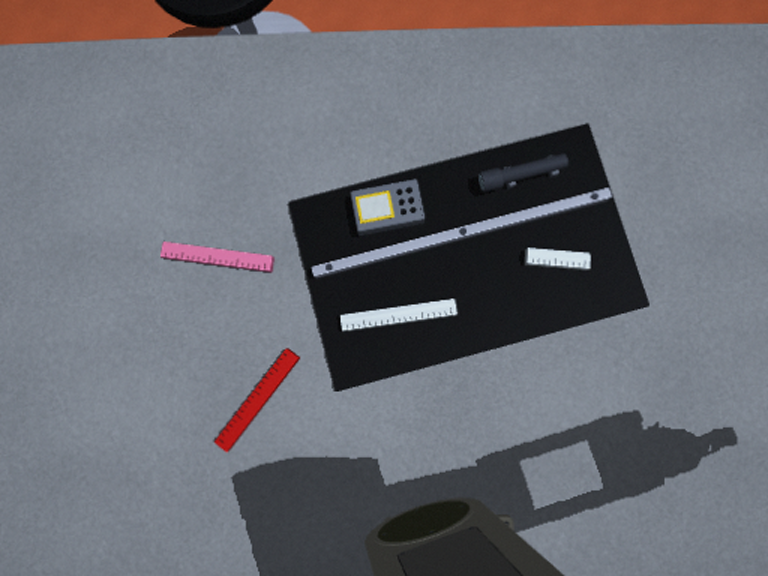

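The top view shows these bar-like things, in 1.5x pixels:
- A long white bar at (399,314) on the board.
- A short white bar at (558,259) on the board.
- A pink bar at (217,257) and a red bar at (257,400), both off the board.

The white bar at (399,314) fits the long bar: it is metal-white, on the board, on the robot's side of the rail, and longer than the other white one. I'll confirm it in a crop.

```bash
python3 - <<'E'
from h import *
c=capture("top");save(c,"topc.png",(190,110,440,260),3.2)
E
```

```text
(no output)
```

View pics/topc.png

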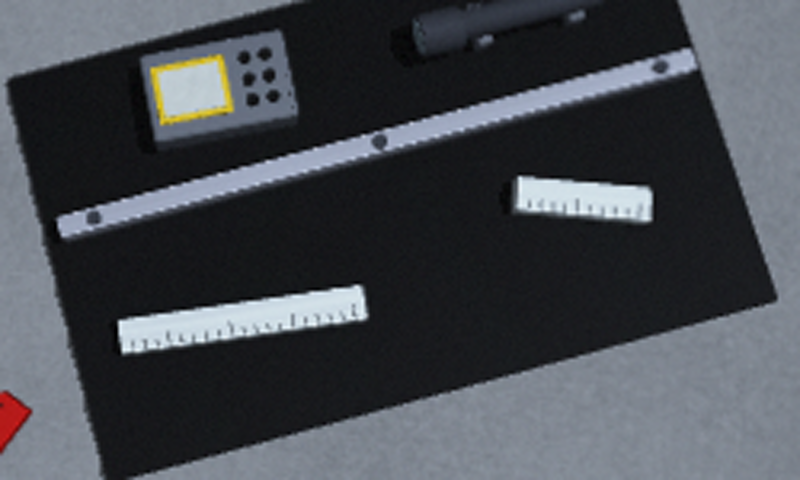

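The crop shows the long white bar with strokes on top, with corners at about (119,320), (362,286), (368,317) and (122,353). The rail holes are at (94,218), (379,142) and (660,67), and the short bar is at (583,199).

```bash
cat >> h.py <<'E'
def rep(c,bar,rail,short=None):
    P=lambda L,z:np.array([hit(c,u,v,z)[:2] for u,v in L])
    B=P(bar,.032); Rl=P(rail,.038)
    mid=Rl[1]; ey=Rl[0]-Rl[2]; ey/=np.linalg.norm(ey); ex=np.array([ey[1],-ey[0]])
    if ex[0]<0: ex=-ex
    face=mid-9e-3*ex
    F=lambda p:np.round([(p-face)@ex,(p-face)@ey],4)
    print("face",face.round(4),"ex",ex.round(4),"ey",ey.round(4),"railyaw",np.degrees(np.arctan2(-ey[0],ey[1])))
    bc=B.mean(0); d=(B[0]+B[3]-B[1]-B[2])/2
    print("bar",bc.round(4),"railframe",F(bc),"len",np.linalg.norm(d),"wid",np.linalg.norm(B[0]-B[3]),np.linalg.norm(B[1]-B[2]),"ang",np.degrees(np.arctan2(-d[0],d[1])))
    for b in B: print(" corner",b.round(4),F(b))
    print("holespan",np.linalg.norm(Rl[0]-Rl[2]))
    if short: 
        S=P(short,.032); print("short",S.mean(0).round(4),F(S.mean(0)))
    return face,ex,ey
E
python3 - <<'E'
from h import *
c=capture("top");k=lambda L:[(u/3.2+190-.35,v/3.2+110-.35) for u,v in L]
f,ex,ey=rep(c,k([(119,320),(362,286),(368,317),(122,353)]),k([(94,218),(379,142),(660,67)]),k([(516,178),(652,188),(651,221),(514,212)]))
print(r.get_obs()["t"])
E
```

```text
face [ 0.5834 -0.0418] ex [0.9712 0.2381] ey [-0.2381  0.9712] railyaw 13.776426843453024
bar [0.4512 0.0747] railframe [-0.1007  0.1446] len 0.19838174257217644 wid 0.02661196858428545 0.025388329986093493 ang 6.804087984845578
 corner [0.4527 0.1742] [-0.0755  0.2409]
 corner [ 0.4755 -0.0219] [-0.1001  0.045 ]
 corner [ 0.4504 -0.0258] [-0.1254  0.0472]
 corner [0.4262 0.1721] [-0.1018  0.2452]
holespan 0.479776372817439
short [ 0.5416 -0.2045] [-0.0794 -0.1481]
0.2
```

The measurements hold up: the bar comes out at 198 x 26 mm, 7° off the rail, with a gap of 87 mm. I'll push with the open jaws spread along the rail direction (tool yaw -1.330), so both fingers bear on the bar and square it up. The pushing start point is about (0.389, 0.060).

```bash
python3 -m pendant '[0.19,0.41,0,0,0,-0.118,0.19,0.41,0,0,0,-0.118,0.19,0.41,0,0,0,-0.118,0.19,0.41,0,0,0,-0.118,0.19,0.41,0,0,0,-0.118,0.19,0.41,0,0,0,-0.118,0.19,0.41,0,0,0,-0.118,0.19,0.41,0,0,0,-0.118,0.19,0.41,0,0,0,-0.118,0.19,0.41,0,0,0,-0.118]' 1
```

```text
t: 1.03
position: [0.386, -0.1817, 0.2308]
orientation: [-3.141, 0.001, -1.33]
wrist_force: [0.6, -0.6, -1.2]
opening: 0.999
```

```bash
python3 -m pendant '[0,0.242,-0.13,0,0,0,0,0.242,-0.13,0,0,0,0,0.242,-0.13,0,0,0,0,0.242,-0.13,0,0,0,0,0.242,-0.13,0,0,0,0,0.242,-0.13,0,0,0,0,0.242,-0.13,0,0,0,0,0.242,-0.13,0,0,0,0,0.242,-0.13,0,0,0,0,0.242,-0.13,0,0,0]'
python3 - <<'E'
from h import *
save(capture("top"),"top1.png",s=1.5);save(capture("wrist"),"w1.png",s=1.2);save(capture("scene"),"s1.png",(80,60,400,300),2.4)
E
```

```text
t: 1.87
position: [0.3862, 0.06, 0.1011]
orientation: [-3.141, 0.0, -1.33]
wrist_force: [-0.5, -0.3, 0.0]
opening: 0.998
```

View pics/s1.png

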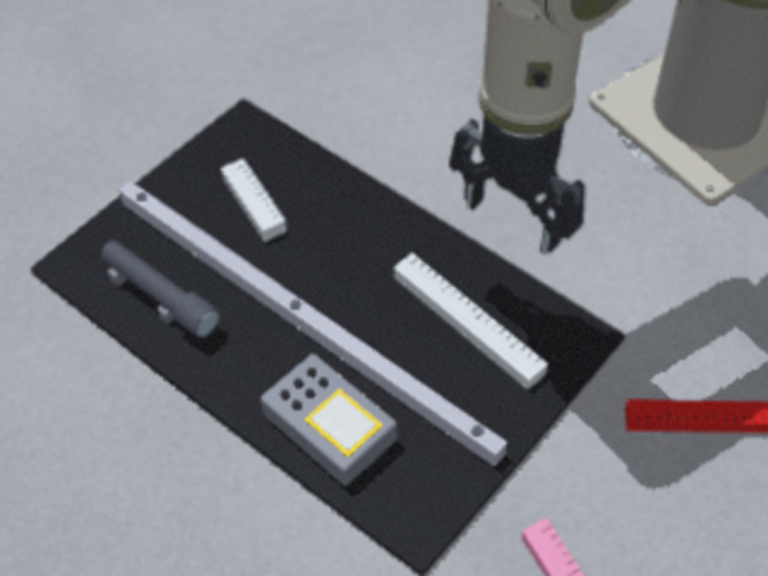

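View pics/w1.png

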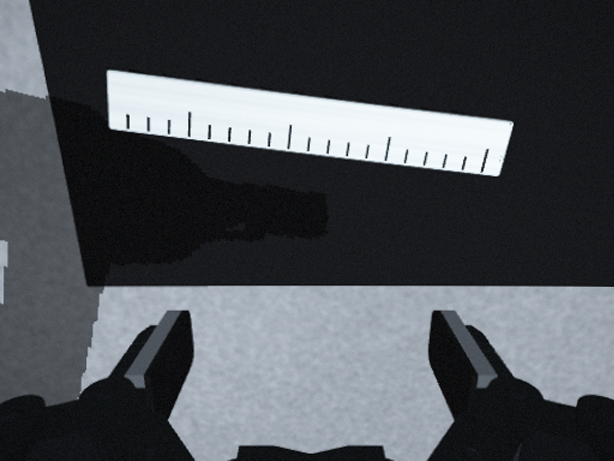

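In both pictures the fingers stand behind the bar, clear of it and centred on it (wrist picture: fingers centred at x≈311, bar at x≈310). Next I descend to TCP z = 0.013, which is safe even if the tips were at the TCP.

```bash
python3 -m pendant '[0,0,-0.04,0,0,0,0,0,-0.07,0,0,0,0,0,-0.088,0,0,0,0,0,-0.088,0,0,0,0,0,-0.088,0,0,0]'
python3 - <<'E'
from h import *
save(capture("scene"),"s2.png",(200,80,350,200),5);save(capture("wrist"),"w2.png",s=1.2)
E
```

```text
t: 2.43
position: [0.3862, 0.0585, 0.0135]
orientation: [-3.141, 0.001, -1.334]
wrist_force: [0.5, 0.4, 0.1]
opening: 1.0
```

View pics/s2.png

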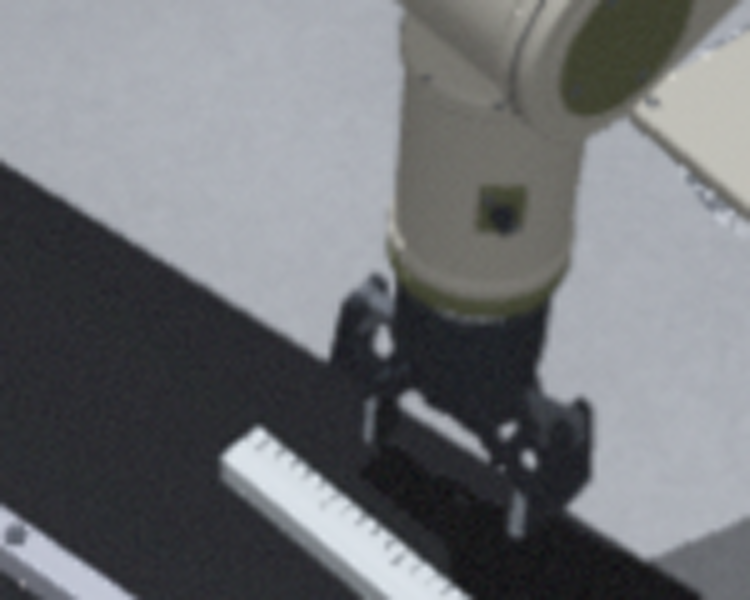

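View pics/w2.png

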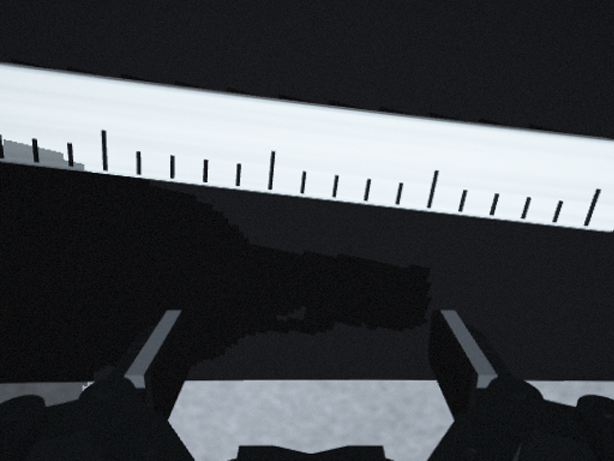

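The fingers are over the board, 30–40 mm behind the bar, with no contact force. I lower 7 mm more and start the push along (0.971, 0.238).

```bash
python3 -m pendant '[0,0,-0.007,0,0,0.004,0.005,0.0012,-0.007,0,0,0.004,0.0146,0.0036,-0.007,0,0,0.004,0.0243,0.006,-0.007,0,0,0.004,0.034,0.0083,-0.007,0,0,0.004,0.0437,0.0107,-0.007,0,0,0.004,0.0534,0.0131,-0.007,0,0,0.004,0.063,0.0155,-0.007,0,0,0.004,0.0728,0.0179,-0.007,0,0,0.004,0.0728,0.0179,-0.007,0,0,0.004]'
python3 - <<'E'
from h import *
save(capture("scene"),"s3.png",(80,60,400,300),2.4);save(capture("wrist"),"w3.png",s=1.2)
E
```

```text
t: 3.37
position: [0.4636, 0.0771, 0.0095]
orientation: [-3.135, -0.001, -1.329]
wrist_force: [0.4, 0.2, -0.1]
opening: 1.002
```

View pics/s3.png

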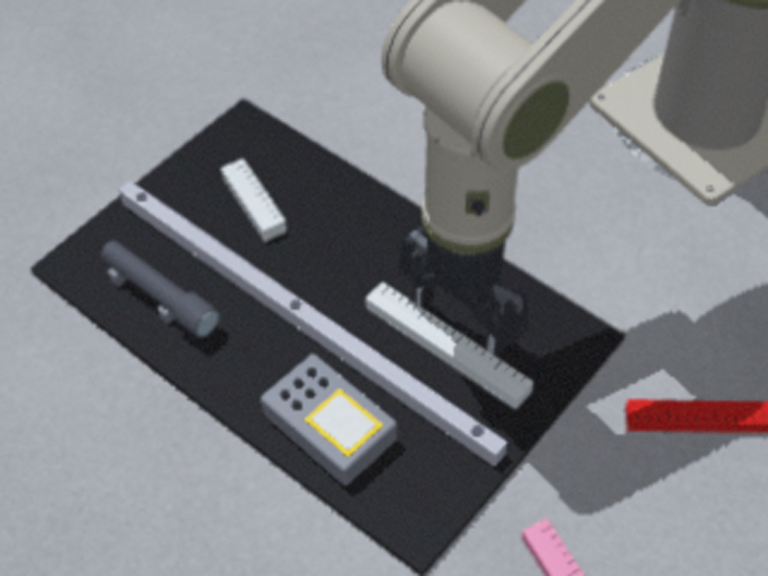

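View pics/w3.png

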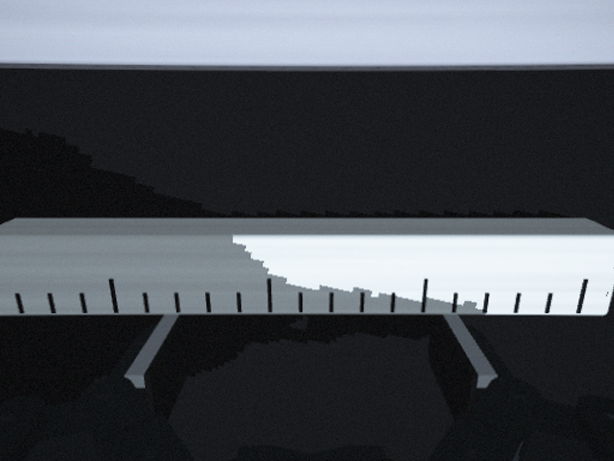

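The bar now lies square across both fingers and parallel to the rail edge: in the wrist picture the bar's edges sit at rows ~218–315 and the rail edge at row ~67, all level. About 47 mm remain, so I push 40 mm.

```bash
python3 -m pendant '[0.0049,0.0012,-0.002,0,0,0,0.0117,0.0029,-0.002,0,0,0,0.0194,0.0048,-0.002,0,0,0,0.0252,0.0062,-0.002,0,0,0,0.031,0.0076,-0.002,0,0,0,0.035,0.0086,-0.002,0,0,0,0.0369,0.009,-0.002,0,0,0,0.0388,0.0095,-0.002,0,0,0,0.0388,0.0095,-0.002,0,0,0]'
python3 - <<'E'
from h import *
save(capture("scene"),"s4.png",(140,100,340,250),3.8);save(capture("wrist"),"w4.png",s=1.2)
E
```

```text
t: 4.22
position: [0.5009, 0.0864, 0.0068]
orientation: [-3.136, -0.001, -1.329]
wrist_force: [-1.4, -0.4, -0.3]
opening: 1.0
```

View pics/s4.png

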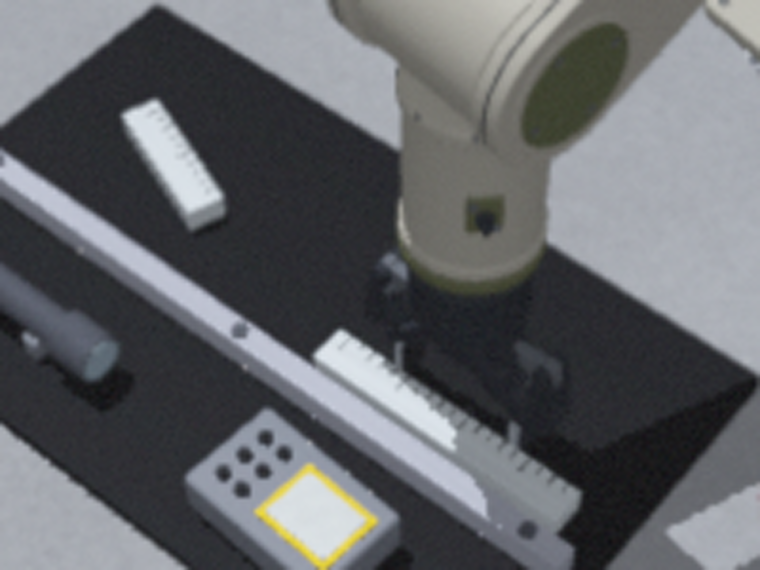

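View pics/w4.png

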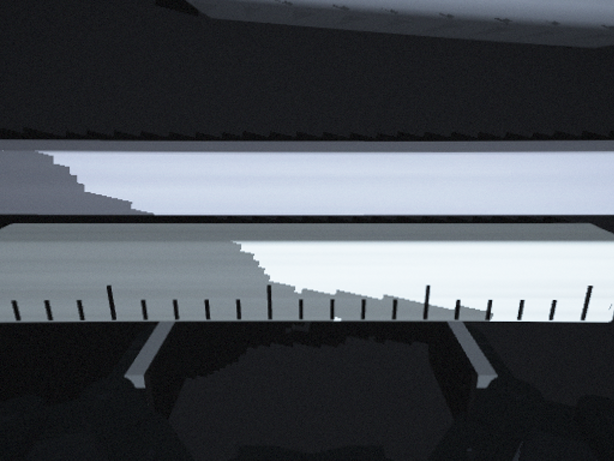

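A few millimetres of gap are left. I push on in small steps and watch the force.

```bash
python3 -m pendant '[0.0019,0.0005,0,0,0,0,0.0039,0.001,0,0,0,0,0.0058,0.0014,0,0,0,0,0.0068,0.0017,0,0,0,0,0.0078,0.0019,0,0,0,0,0.0078,0.0019,0,0,0,0]'
python3 - <<'E'
from h import *
print(np.round(r.get_obs()["wrist_force"],1))
save(capture("scene"),"s5.png",(180,150,330,250),5);save(capture("wrist"),"w5.png",s=1.2)
E
```

```text
t: 4.82
position: [0.5088, 0.0884, 0.0069]
orientation: [-3.135, -0.001, -1.329]
wrist_force: [-2.2, 0.1, -1.0]
opening: 0.998
[-2.2  0.1 -1. ]
```

View pics/s5.png

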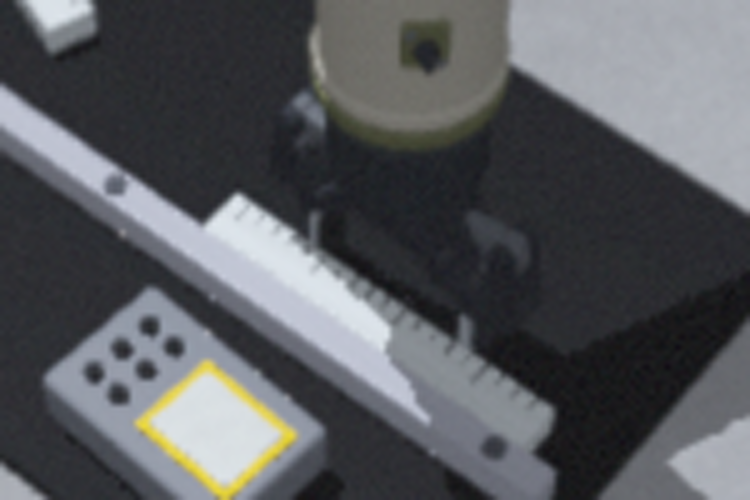

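View pics/w5.png

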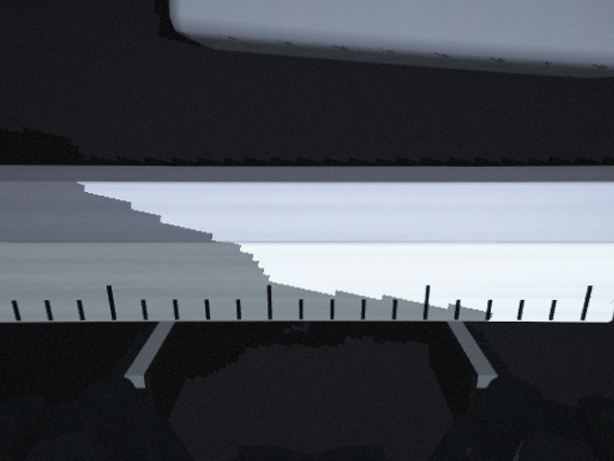

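The bar is practically at the rail. I add 3 mm more and check for a rise in force.

```bash
python3 -m pendant '[0.001,0.0002,0,0,0,0,0.0019,0.0005,0,0,0,0,0.0029,0.0007,0,0,0,0,0.0029,0.0007,0,0,0,0]'
```

```text
t: 5.25
position: [0.5105, 0.0888, 0.0068]
orientation: [-3.138, -0.0, -1.329]
wrist_force: [-10.0, -2.3, 7.4]
opening: 1.0
```

The force rose to 10 N and the advance stalled at 1.8 mm, so the bar is on the rail. I back straight off, then lift and check.

```bash
python3 -m pendant '[-0.005,-0.0012,0,0,0,0,-0.0146,-0.0036,0,0,0,0,-0.034,-0.0083,0,0,0,0,-0.0583,-0.0143,0.01,0,0,0,-0.0777,-0.019,0.04,0,0,0,-0.09,-0.022,0.08,0,0,0,-0.1,-0.06,0.115,0,0,0,-0.1,-0.1,0.15,0,0,0,-0.1,-0.14,0.18,0,0,0,-0.1,-0.16,0.18,0,0,0]'
python3 - <<'E'
from h import *
save(capture("scene"),"s6.png",(80,60,400,300),2.4);save(capture("top"),"t6.png",(190,110,440,260),3.2)
E
```

```text
t: 6.08
position: [0.4119, -0.0662, 0.1881]
orientation: [-3.132, -0.003, -1.327]
wrist_force: [0.5, -0.6, 1.4]
opening: 1.001
```

View pics/t6.png

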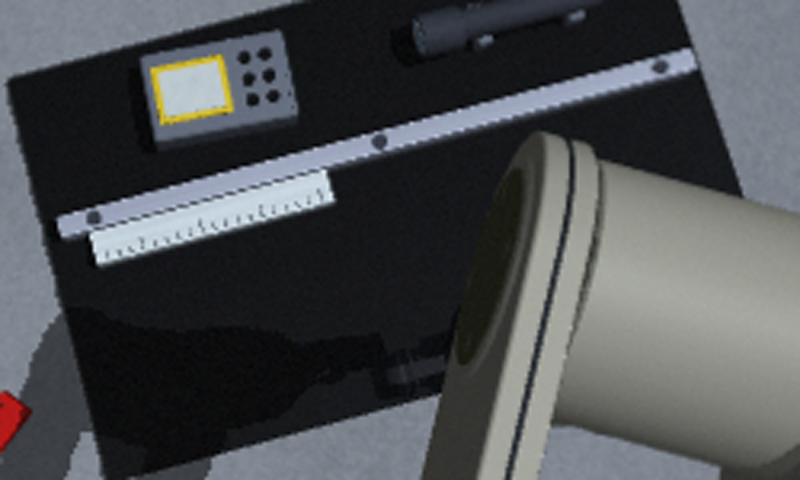

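View pics/s6.png

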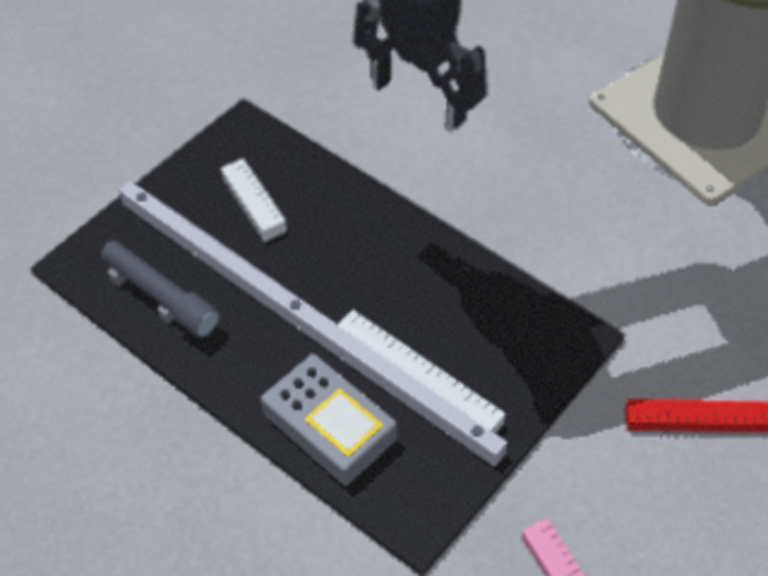

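The top crop shows the bar against the rail with corners at about (90,234), (329,170), (335,201) and (97,265). The short bar and controller are at the same pixels as before. I'll measure the bar.

```bash
python3 - <<'E'
from h import *
c=capture("top");k=lambda L:[(u/3.2+190-.35,v/3.2+110-.35) for u,v in L]
rep(c,k([(90,234),(329,170),(335,201),(97,265)]),k([(94,218),(379,142),(660,67)]))
E
```

```text
face [ 0.5834 -0.0418] ex [0.9712 0.2381] ey [-0.2381  0.9712] railyaw 13.776426843453024
bar [0.5344 0.0968] railframe [-0.0146  0.1463] len 0.20075483519373385 wid 0.026092527876954746 0.02608893782165256 ang 13.798054492893842
 corner [0.5232 0.197 ] [-0.0016  0.2463]
 corner [0.5712 0.0013] [-0.0016  0.0447]
 corner [ 0.5454 -0.0027] [-0.0276  0.047 ]
 corner [0.4977 0.1915] [-0.0277  0.247 ]
holespan 0.479776372817439
```

The bar measures x = -14.6 mm, y = 146 mm and 0.02° off the rail, so I'm handing the job in.

```bash
python3 -c "
from station import r
r.finish_job()"
```

```text
the job is handed in; nothing more can be done
```

I pushed the long white scale bar across the board with the open fingers until it lay flush against the near side of the rail. I then backed off, raised the arm and handed the job in at about 6 s.

The last top-view measurement put the bar's centre at x ≈ -14.6 mm (flush is -14 mm) and y ≈ +146 mm, parallel to the rail within about 0.1°. The wrist force was about 10 N sideways and 7 N vertically when the bar met the rail. The controller showed no shift in either camera view. I checked the short bar in the scene view only, because the arm hid it from the top camera, and it had not moved there. The red and pink look-alikes were not touched. No checks failed or disagreed.

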